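Tip the incense case onto its back and click its lock shut

ROBOT

A 6-joint arm with a two-finger parallel gripper is mounted at the origin on the work surface. World frame = base frame: x ahead of the robot, y to its left, z up, the work surface at z = 0. Lengths are in m, angles in rad, forces in N, time in s.
With the tool pointing down it reaches from about 0.25 to 0.725 m from the base axis. Payload 4 kg.
Tool frame: the origin (TCP) lies on the centre line of the jaws, within the pads' length; the fingertips stand 17 mm ahead of it and the grasp point (between the pads) lies 2 mm behind it; z points along the fingers, y is the line along which they close (so a half turn about z gives the same grasp; the last joint's range is limited). The gripper opens to 85 mm and grips with 20 to 120 N. Pads are 22 mm wide; open, the fingers measure 114 mm over their backs; the gripper's body (76 mm by 85 mm) begins 54 mm behind the grasp point. The pads swing forward as they close: fully open they stand 13 mm farther back than shut.
Start: joints at [1.125, 0.241, 0.005, 1.335, 0, 1.571], TCP at [0.216, 0.451, 0.248] pointing down, gripper open.
Joint ranges: [-2.72, 2.72], [-1.05, 1.87], [-1.09, 1.28], [-1.99, 2.15], [-1.42, 1.44], [-3.14, 3.14]. Speed limits (rad/s): [2.79, 2.79, 3.14, 3.14, 3.14, 3.14].

INTERFACE

Orientations are given as a unit quaternion [x, y, z, w].
In Python, from workcell import bot, camera, get_calibration gives the robot as it stands.
- The arm moves only by the tool apply_moves, never from a script. Its argument "steps" is a list of rows, each a list of 3 entries, a list of its own where there are three numbers: the shift along the tool's x, y, z as a fraction of full scale, then the turn, a rotation vector about the tool's x, y, z as a fraction of full scale, then the opening, from 0 (shut) to 1 (fully open). A call has exactly 8 rows; each row shifts and turns the commanded pose from where the row before left it, along the tool's axes as they then stand; what a row does not reach is not made up. Full scale, the value 1, is 20 cm for a shift and pi rad for a turn. A row lasts 1/12 s, in which the tool goes at most 41.7 mm and 7.16 degrees, less where a joint would pass 70% of its speed; a pose out of reach is approached as far as the arm can. A call with a number of a shift or a turn outside -1 to 1 is refused whole. A call with a gripper value outside its range is refused whole. The fingers move at their own pace and stop on an object; the grip force is fixed at half the most. Time passes only in rows, so rows that do not move let the fingers close, or fill a call up. It gives the time, the measured TCP pose, the force, the opening and the grip force at its end, in the units of the state.
- bot.get_obs(): the state, without advancing time (a new reading comes with each control period).
- camera(name): name is "side" or "top" or "wrist"; returns (picture, depth): 400x640x3 uint8, red, green, blue; 400x640 float32, m along the optical axis (not along the pixel's ray), 0 where there is no reading.
- get_calibration(name): a dict with "fov_y" (degrees; the focal length in pixels is half the picture's height over the tangent of half this angle, whatever the lens; pixels are square), "cx", "cy" (the principal point, pixels), "rvec" (rotation vector, rad) and "tvec" (3), from world to camera coordinates, as OpenCV has them. Camera axes: x right, y down, z forward; pixel columns grow to the right and rows downward; lengths in m; the calibration is good to about 2 mm. The wrist camera is an equidistant fisheye: a pixel r from the principal point sees the ray r / f radians off the axis. A picture is of the moment at which its call begins: read the wrist's pose just before it. get_calibration takes no time and is no camera call; for the wrist camera it gives the pose at the moment of the call.
- bot.job_done(): hands the job in; it is judged then, once.
The state is a dict: "clock": time; "joint_pos": joint angles; "joint_vel": joint speeds; "tau": joint torques, N m; "eef_pos": TCP position; "tool_rot": TCP orientation; "ft_force": force on the tool from outside, world axes, zero at the start; "ft_torque": the same for the moment, N m; "grip_width": finger opening in m; "grasp_force": force on a finger pad.
Only numpy, scipy, OpenCV 4.12 (cv2) and the standard library are available. Lean on these libraries where they do the work, as an engineer would, in place of code of your own. Each camera call takes 0.05 s, during which the arm holds its last target. There are 200 camera calls.

TASK

Tip the tall wooden incense case over onto its back on the bamboo mat, so that its brass lock faces up: push it high up on the lock side so that it topples over, without sliding it along or lifting it. Then press the open steel shackle down into the lock until it is home against its stop and the hidden pawl holds it down (how deep that is differs from lock to lock and must be felt), gently: it needs about 10 N and the robot must never press harder than 20 N on case or lock; then let go. Leave the diyas and the other things on the mat where they are.

Things in the scene. Friction and masses are not known exactly. Their poses are not given: they have to be found in the camera images.
- case: tall dark wooden case with brass end bands, 70 (its x) x 100 (y) x 220 mm (z, up at the start), 0.3 to 0.65 kg, balance point near mid-height, standing loose on the mat. Its -x face, turned roughly to the robot, carries a brass lock. Origin: centre of its foot. On its back it lies on its +x face, its x axis straight down
- case_mid (a point): the centre of the case, 110 mm above its foot; 39 mm above the bench when the case lies on its back on the mat
- case_toe (a point): the middle of the bottom +x edge of the case. Pushed towards its +x above the lock, the case tips over this edge, falls by itself once it leans some 20 degrees, and lands on its back; pushed lower than about 80 mm it may slide instead
- case_lock (a point): on the case: middle of the lock body's outer face, 110 mm above the foot, 61 mm from the case's centre plane towards its -x. The brass body is 44 mm wide (case y) by 32 mm (case z) and stands 26 mm off the case's face; the shackle's loop stands out from it
- shackle_top (a point): outermost point, in the middle, of the shackle's steel loop; moves with the shackle. The loop is a 7 mm bar, 35 mm wide (case y), its middle 18 mm straight; when open it is 100 mm from the case's centre plane towards its -x, so about 139 mm above the bench when the case lies on its back
- shackle (a joint): travel of the shackle into the lock along the case's +x, in m: 0 open (at the start). Home lies against a firm stop at 0.008 to 0.022, different each time and not to be seen, only felt. A spring and the pawl resist with up to about 10 N (a little more if pressed fast); 3 mm before home the pawl snaps over, then the shackle stays home. Let go sooner, it springs back to 0
- mat: bamboo mat, 500 x 600 x 4 mm, fixed to the bench; origin at the centre of its underside, x along the 500 mm side, pointing away from the robot
- diya1: small green glazed clay lamp bowl, 58 mm across, 22 mm tall, with a small spout; a bystander on the mat, to be left where it is; origin at the centre of its underside, z up
- diya2: small green glazed clay lamp bowl, 58 mm across, 22 mm tall, with a small spout; a bystander on the mat, to be left where it is; origin at the centre of its underside, z up
- diya3: small green glazed clay lamp bowl, 58 mm across, 22 mm tall, with a small spout; a bystander on the mat, to be left where it is; origin at the centre of its underside, z up
- diya4: small green glazed clay lamp bowl, 58 mm across, 22 mm tall, with a small spout; a bystander on the mat, to be left where it is; origin at the centre of its underside, z up
- kumkum_box: round steel box with screw-top lid, 60 mm across, 42 mm tall; a bystander on the mat, to be left where it is; origin at the centre of its underside, z up
- incense_stand: blue ceramic incense stand, 64 mm across, 32 mm tall; a bystander on the mat, to be left where it is; origin at the centre of its underside, z up
- lighter: red press-button lighter lying flat, 72 x 24 x 13 mm, long along its x; a bystander on the mat, to be left where it is; origin at the centre of its underside, z up
- diya_tray: orange plastic flower-shaped tray with six petals, 120 mm across, 14 mm tall; a bystander on the mat, to be left where it is; origin at the centre of its underside, z up

How it is judged:
On the way, in this order (a step that is already met when the one before it is completed fails the run):
1. the case lies still on its back on the mat, lock up, the shackle still open (angle between case's own x axis and vertical above 3 rad and height (world z) of case_mid below 0.048 m and x of case_mid in the frame of mat between -0.2 and 0.2 m and y of case_mid in the frame of mat between -0.2 and 0.2 m and linear speed of case below 0.02 m/s and angular speed of case below 0.1 rad/s and value of joint shackle below 0.003 m), for 0.2 s.
2. the shackle is pressed down into the lock (angle between case's own x axis and vertical above 3 rad and height (world z) of case_mid below 0.048 m and x of case_mid in the frame of mat between -0.2 and 0.2 m and y of case_mid in the frame of mat between -0.2 and 0.2 m and linear speed of case below 0.02 m/s and angular speed of case below 0.1 rad/s and value of joint shackle above 0.006 m), for 0.2 s.
At the end, for the whole second after the job is handed in: The case lies at rest flat on its back on the mat (lock up, its x axis within 8 degrees of straight down, its centre within 200 mm of the mat's centre along each side of the mat and less than 48 mm above the bench), and the shackle stays home by itself (joint above 0.006 with nothing touching it) (all of step 2).
It fails at once if a bystander is moved by more than 20 mm (distance of any of diya1, diya2, diya3, diya4, kumkum_box, incense_stand, lighter, diya_tray from where it was at the start of the episode above 0.02 m).
It fails at once if the robot presses on the case or its lock with more than 20 N (contact force between any of the fingers, the arm and case above 20 N).
It fails at once if the upright case is slid along by more than 50 mm instead of toppling (angle between case's own z axis and vertical below 0.5 rad and distance of case_toe from where it was at the start of the episode above 0.05 m).
It fails at once if the case is lifted: its tipping edge rises more than 40 mm above the bench (height (world z) of case_toe above 0.04 m).
It also fails if it takes over 42 s, if anything falls off the work surface, if the arm or the gripper's body presses on something with over 40 N, if the wrist force passes 120 N, or if a joint passes its speed limit or range.

## Working session

There is one attempt and no reset: what is moved stays moved. The work goes in short steps, Python scripts to look and compute and a tool call to move; the robot and the scene stay as the last step left them, time stands still between calls to the robot, and variables do not carry over. Pictures are saved under pics/ and viewed, at most 10 in all, crops included, and the job is handed in when it is done.

Besides the shell and the picture viewer there is one more tool, called after "Call:" in YAML: its name, and indented under it one key for each argument. apply_moves: Moves the arm, as the interface text tells. Its arguments: {"type":"object","properties":{"steps":{"type":"array"}},"required":["steps"]}

```bash
mkdir -p pics; ls
cat > h.py <<'E'
import numpy as np,cv2
from workcell import bot,camera,get_calibration
def snap(n,name):
    c=get_calibration(n);im,d=camera(n);np.savez('/tmp/'+name,im=im,d=d);cv2.imwrite(f'pics/{name}.png',im[:,:,::-1]);return im,d,c
def cloud(d,c):
    h,w=d.shape;f=h/2/np.tan(np.radians(c['fov_y'])/2)
    v,u=np.mgrid[:h,:w];P=np.stack([(u-c['cx'])/f*d,(v-c['cy'])/f*d,d],-1)
    R=cv2.Rodrigues(np.array(c['rvec'],float))[0];return (P-np.array(c['tvec']).ravel())@R
E
python3 - <<'E'
from h import *
for n in('top','side'):
    im,d,c=snap(n,n+'1');P=cloud(d,c);np.save(f'/tmp/{n}P',P);print(n,c,(d>0).mean())
print(bot.get_obs())
E
```

```text
pics
top {'fov_y': 55.64056610792488, 'cx': 320.69531273746014, 'cy': 202.55289123034177, 'rvec': array([ 2.16256257, -2.15278483,  0.11830418]), 'tvec': array([0.05461292, 0.61951416, 0.84746705])} 0.996015625
side {'fov_y': 44.01392230815582, 'cx': 320.71559212036493, 'cy': 197.92792740315667, 'rvec': array([ 2.29492699, -0.90620874,  0.34750934]), 'tvec': array([-0.39547854,  0.40448679,  0.94890551])} 0.99607421875
{'clock': 0.1, 'joint_pos': array([1.12499424e+00, 2.41364966e-01, 3.84361603e-03, 1.33521900e+00,
       5.51091063e-06, 1.57077962e+00]), 'joint_vel': array([ 0.00270093, -0.00280493,  0.00265108, -0.00099463,  0.0005606 ,
        0.00058751]), 'tau': array([-5.33364455e-04, -3.73136258e+01,  2.53010488e+01,  1.07879861e-02,
       -1.57886683e-05,  5.35534284e-08]), 'eef_pos': array([0.21535307, 0.45063864, 0.24748246]), 'tool_rot': array([ 2.21051575e-01,  9.75261635e-01, -9.47355560e-04, -2.17568415e-04]), 'ft_force': array([-0.4286009 , -1.36367822, -0.38845308]), 'ft_torque': array([-0.00462491,  0.06118446, -0.02519322]), 'grasp_force': 0.0, 'grip_width': 0.08567825621874278}
```

View pics/top1.png

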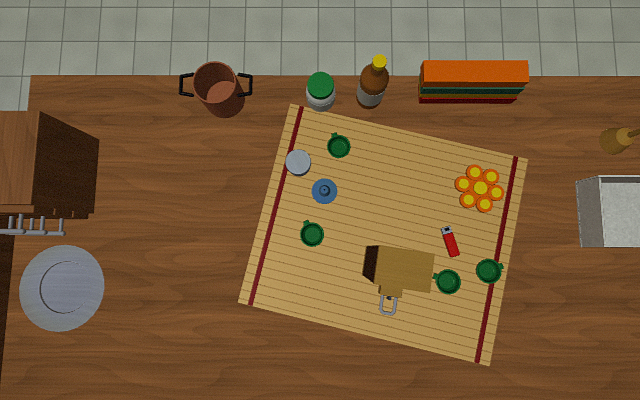

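View pics/side1.png

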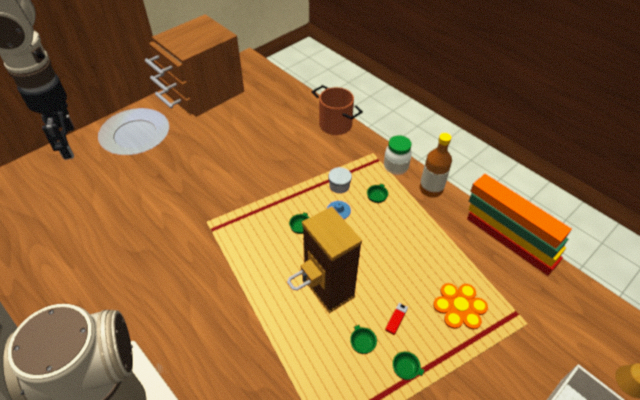

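The top view shows the case at about (400,268), its lock shackle at (388,305) facing the robot. Diyas are at (447,281), (488,270), (312,234) and (339,146), the lighter at (450,242), the tray at (480,188), the box at (298,162) and the stand at (324,190).

Run:
```python
from h import *
P=np.load('/tmp/topP.npy');S=np.load('/tmp/sideP.npy');im=np.load('/tmp/top1.npz')['im']
m=(abs(P[...,2]-.222)<.012);m[:, :350]=0;m[:,450:]=0;m[:200]=0
q=P[m];r=cv2.minAreaRect(q[:,:2].astype(np.float32)*1000);print('top',len(q),np.median(q[:,2]),r,cv2.boxPoints(r))
for n,(u,v) in dict(d447=(447,281),d488=(488,270),d312=(312,234),d339=(339,146),lighter=(450,242),tray=(480,188),box=(298,162),stand=(324,190),shk=(388,312)).items(): print(n,P[v,u].round(3))
for n,(u,v) in dict(bl=(239,303),tl=(292,105),tr=(527,158),br=(489,365)).items(): print(n,P[v,u].round(3))
s=np.load('/tmp/side1.npz');S=S.reshape(-1,3)
k=(S[:,2]>.09)&(S[:,2]<.135)&(np.hypot(S[:,0]-.43,S[:,1]+.1)<.15)
print(S[k].min(0),S[k].max(0))
Q=P.reshape(-1,3);k=(Q[:,2]>.09)&(Q[:,2]<.15)&(np.hypot(Q[:,0]-.43,Q[:,1]+.1)<.13);print(k.sum(),Q[k][np.argmin(Q[k][:,0])])
```

```text
top 2282 0.22425490803841397 ((478.72039794921875, -94.1381607055664), (101.62858581542969, 70.8133773803711), 81.29373931884766) [[ 436.02997  -139.00748 ]
 [ 506.0274   -149.72641 ]
 [ 521.4108    -49.268845]
 [ 451.4134    -38.54991 ]]
d447 [ 0.439 -0.24   0.007]
d488 [ 0.465 -0.337  0.008]
d312 [0.547 0.078 0.01 ]
d339 [0.762 0.014 0.01 ]
lighter [ 0.529 -0.247  0.017]
tray [ 0.658 -0.321  0.02 ]
box [0.713 0.111 0.046]
stand [0.649 0.05  0.034]
shk [ 0.385 -0.082  0.115]
bl [0.384 0.249 0.002]
tl [0.868 0.131 0.003]
tr [ 0.736 -0.448 -0.   ]
br [ 0.249 -0.33   0.004]
[ 0.37904952 -0.14764515  0.09001258] [ 0.50657937 -0.03829953  0.13492809]
514 [ 0.37827167 -0.08668259  0.11317824]
```

Call:
apply_moves:
  steps:
    - [[0,0,0],[0,0,-0.0311],0]
    - [[0,0,0],[0,0,-0.0311],0]
    - [[0,0,0],[0,0,-0.0311],0]
    - [[-0.08,-0.155,0],[0,0,0],0]
    - [[-0.08,-0.155,0],[0,0,0],0]
    - [[-0.08,-0.155,0],[0,0,0],0]
    - [[-0.08,-0.155,0],[0,0,0],0]
    - [[-0.08,-0.155,0],[0,0,0],0]

```text
clock: 0.77
eef_pos: [0.2709, 0.2841, 0.2478]
tool_rot: [0.076, 0.997, -0.0, -0.0]
ft_force: [1.5, 0.3, 0.7]
grip_width: 0.0003
grasp_force: 0.0
```

Call:
apply_moves:
  steps:
    - [[-0.08,-0.155,0],[0,0,0],0]
    - [[-0.08,-0.155,0],[0,0,0],0]
    - [[-0.08,-0.155,0],[0,0,0],0]
    - [[-0.08,-0.155,0],[0,0,0],0]
    - [[-0.08,-0.155,0],[0,0,0],0]
    - [[-0.08,-0.155,0],[0,0,0],0]
    - [[-0.08,-0.155,0],[0,0,0],0]
    - [[0,0,0],[0,0,0],0]

```text
clock: 1.43
eef_pos: [0.3499, 0.0494, 0.2481]
tool_rot: [0.081, 0.997, -0.001, 0.0]
ft_force: [0.3, 0.3, -0.6]
grip_width: 0.0
grasp_force: 0.0
```

Call:
apply_moves:
  steps:
    - [[-0.08,-0.155,0],[0,0,0],0]
    - [[-0.08,-0.155,0],[0,0,0],0]
    - [[-0.08,-0.15,0],[0,0,0],0]
    - [[-0.08,-0.15,0],[0,0,0],0]
    - [[0,0,0.1],[0,0,0],0]
    - [[0,0,0.1],[0,0,0],0]
    - [[0,0,0],[0,0,0],0]
    - [[0,0,0],[0,0,0],0]

```text
clock: 2.1
eef_pos: [0.3923, -0.0755, 0.2074]
tool_rot: [0.076, 0.997, 0.0, -0.002]
ft_force: [-0.0, 0.8, 0.2]
grip_width: 0.0002
grasp_force: 0.0
```

Run:
```python
from h import *
im,d,c=snap('side','side2');print(bot.get_obs()['ft_force'])
```

```text
[-0.30382598 -0.03608919 -0.18997951]
```

View pics/side2.png

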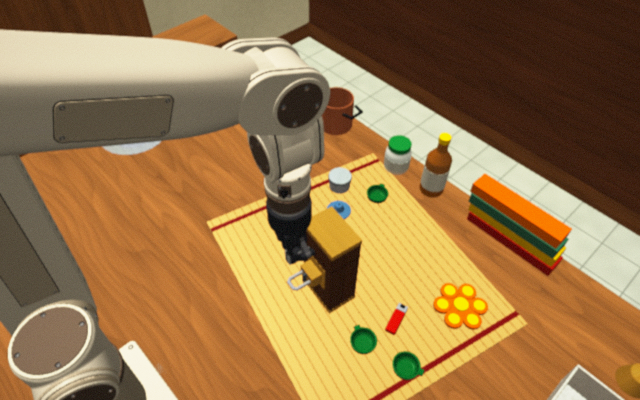

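The closed gripper is at about (295,250), just above and behind the lock, in front of the case face. Pushing now.

Call:
apply_moves:
  steps:
    - [[-0.045,-0.025,0],[0,0,0],0]
    - [[-0.045,0,0],[0,0,0],0]
    - [[-0.035,0,0],[0,0,0],0]
    - [[-0.015,0,0],[0,0,0],0]
    - [[-0.015,0,0],[0,0,0],0]
    - [[-0.015,0,0],[0,0,0],0]
    - [[-0.015,0,0],[0,0,0],0]
    - [[-0.015,0,0],[0,0,0],0]

```text
clock: 2.82
eef_pos: [0.4324, -0.0871, 0.2083]
tool_rot: [0.076, 0.997, 0.0, -0.0]
ft_force: [1.0, 0.3, 0.2]
grip_width: -0.0001
grasp_force: 0.0
```

Call:
apply_moves:
  steps:
    - [[-0.015,0,0],[0,0,0],0]
    - [[-0.015,0,0],[0,0,0],0]
    - [[-0.015,0,0],[0,0,0],0]
    - [[-0.015,0,0],[0,0,0],0]
    - [[-0.015,0,0],[0,0,0],0]
    - [[-0.015,0,0],[0,0,0],0]
    - [[-0.015,0,0],[0,0,0],0]
    - [[-0.015,0,0],[0,0,0],0]

```text
clock: 3.48
eef_pos: [0.4563, -0.0908, 0.2083]
tool_rot: [0.076, 0.997, -0.0, 0.0]
ft_force: [-0.1, 0.3, 1.0]
grip_width: -0.0001
grasp_force: 0.4
```

Run:
```python
from h import *
im,d,c=snap('side','side3');print(bot.get_obs()['ft_force'])
```

```text
[-0.61170882 -0.08225263  0.47897373]
```

View pics/side3.png

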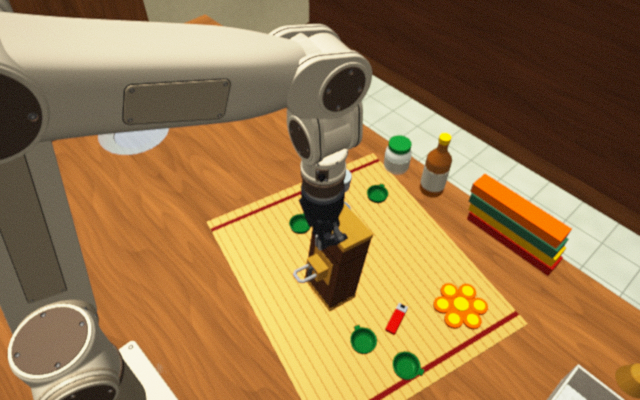

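The case (320-370, 215-305) is leaning away on its toe edge, which hasn't moved. Carrying on with the push.

Call:
apply_moves:
  steps:
    - [[-0.02,0,0],[0,0,0],0]
    - [[-0.02,0,0],[0,0,0],0]
    - [[-0.02,0,0],[0,0,0],0]
    - [[-0.02,0,0],[0,0,0],0]
    - [[-0.02,0,0],[0,0,0],0]
    - [[-0.02,0,0],[0,0,0],0]
    - [[-0.02,0,0],[0,0,0],0]
    - [[-0.02,0,0],[0,0,0],0]

```text
clock: 4.2
eef_pos: [0.4881, -0.0957, 0.2083]
tool_rot: [0.076, 0.997, 0.0, 0.0]
ft_force: [-0.1, -0.4, 0.0]
grip_width: -0.0002
grasp_force: 0.1
```

Call:
apply_moves:
  steps:
    - [[-0.02,0,0],[0,0,0],0]
    - [[-0.02,0,0],[0,0,0],0]
    - [[-0.02,0,0],[0,0,0],0]
    - [[0,0,0],[0,0,0],0]
    - [[0,0,0],[0,0,0],0]
    - [[0,0,-0.05],[0,0,0],0]
    - [[0,0,-0.1],[0,0,0],0]
    - [[0,0,0],[0,0,0],0]

```text
clock: 4.87
eef_pos: [0.5011, -0.0978, 0.2423]
tool_rot: [0.076, 0.997, -0.0, 0.003]
ft_force: [1.5, 0.0, 1.3]
grip_width: -0.0002
grasp_force: 0.0
```

Run:
```python
from h import *
im,d,c=snap('side','side4');print(bot.get_obs()['ft_force'])
```

```text
[ 0.34812083 -0.45123825 -0.19393744]
```

View pics/side4.png

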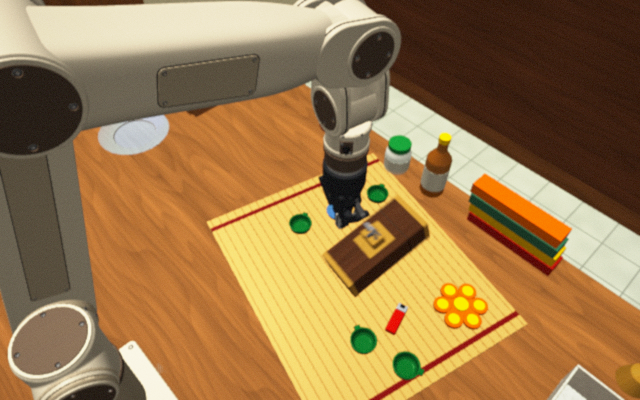

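The case lies on its back at about (378,245), with the lock and shackle up at (372,232). Nothing else has moved. Next: locate the lock.

Run:
```python
from h import *
for n in('side','top'):
    im,d,c=snap(n,n+'5');Q=cloud(d,c).reshape(-1,3)
    near=np.hypot(Q[:,0]-.622,Q[:,1]+.116)
    for a,b,r in((.13,.15,.06),(.112,.15,.06),(.095,.108,.06),(.066,.082,.14)):
        q=Q[(Q[:,2]>a)&(Q[:,2]<b)&(near<r)]
        if len(q)>5:
            R=cv2.minAreaRect(q[:,:2].astype(np.float32)*1000);print(n,a,len(q),q.mean(0).round(4),q[:,2].max(),R)
```

```text
side 0.13 52 [ 0.6246 -0.1173  0.1377] 0.14210936460366116 ((625.1126098632812, -117.04304504394531), (32.29985809326172, 6.957808494567871), 79.2850341796875)
side 0.112 86 [ 0.6245 -0.1175  0.1306] 0.14210936460366116 ((627.5717163085938, -116.71025085449219), (34.30291748046875, 12.454153060913086), 80.96967315673828)
side 0.095 204 [ 0.6219 -0.1175  0.1013] 0.10783875552760146 ((624.7985229492188, -115.36268615722656), (45.184749603271484, 32.30130386352539), 82.66033935546875)
side 0.066 3318 [ 0.6176 -0.1194  0.0753] 0.0819072611476446 ((626.6588745117188, -115.66265106201172), (103.36502075195312, 224.08712768554688), 81.32496643066406)
top 0.13 51 [ 0.6244 -0.1151  0.1378] 0.143105447686853 ((624.4852905273438, -116.20472717285156), (33.24375534057617, 6.482230186462402), 80.17852020263672)
top 0.112 63 [ 0.6242 -0.1145  0.1347] 0.143105447686853 ((624.4383544921875, -115.88243103027344), (33.86650085449219, 6.690078258514404), 80.31439971923828)
top 0.095 227 [ 0.6232 -0.1141  0.1001] 0.10775489616051159 ((624.7376098632812, -115.81320190429688), (44.0056266784668, 32.409019470214844), 82.49996185302734)
top 0.066 3896 [ 0.6281 -0.1144  0.074 ] 0.08135944889349062 ((625.2892456054688, -116.20408630371094), (100.6677017211914, 220.7079315185547), 81.20332336425781)
```

View pics/top5.png

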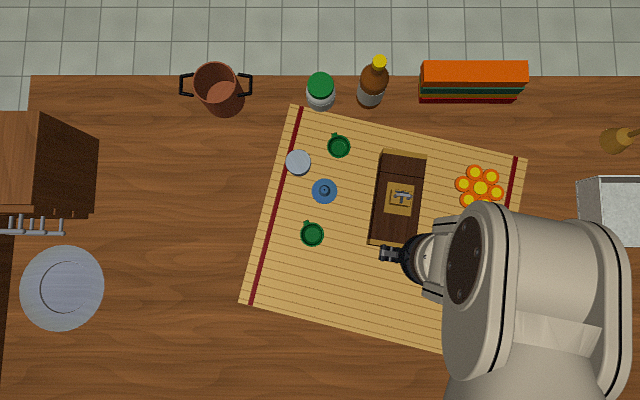

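The top view confirms the case is flat, with the lock at about (402,196). Both views put the shackle top at (0.6247, -0.1165), z about 0.139.

Call:
apply_moves:
  steps:
    - [[-0.125,0,0],[0,0,0],0]
    - [[-0.125,0,0],[0,0,0],0]
    - [[-0.125,0,0],[0,0,0],0]
    - [[-0.125,0,0],[0,0,0],0]
    - [[-0.125,0,0],[0,0,0],0]
    - [[0,0,0.1],[0,0,0],0]
    - [[0,0,0.1],[0,0,0],0]
    - [[0,0,0],[0,0,0],0]

```text
clock: 5.68
eef_pos: [0.6204, -0.1159, 0.1923]
tool_rot: [0.076, 0.997, 0.001, -0.005]
ft_force: [-0.9, 0.7, -0.7]
grip_width: -0.0006
grasp_force: 0.0
```

Call:
apply_moves:
  steps:
    - [[-0.02,0,0.04],[0,0,0],0]
    - [[0,0,0.04],[0,0,0],0]
    - [[0,0,0.03],[0,0,0],0]
    - [[0,0,0.02],[0,0,0],0]
    - [[0,0,0.01],[0,0,0],0]
    - [[0,0,0],[0,0,0],0]
    - [[0,0,0],[0,0,0],0]
    - [[0,0,0],[0,0,0],0]

```text
clock: 6.35
eef_pos: [0.6272, -0.1171, 0.171]
tool_rot: [0.076, 0.997, -0.0, 0.001]
ft_force: [1.1, -0.2, 0.4]
grip_width: 0.0002
grasp_force: 0.0
```

Call:
apply_moves:
  steps:
    - [[0.012,0,0.01],[0,0,0],0]
    - [[0,0,0.01],[0,0,0],0]
    - [[0,0,0.01],[0,0,0],0]
    - [[0,0,0.01],[0,0,0],0]
    - [[0,0,0.01],[0,0,0],0]
    - [[0,0,0.005],[0,0,0],0]
    - [[0,0,0],[0,0,0],0]
    - [[0,0,0],[0,0,0],0]

```text
clock: 7.02
eef_pos: [0.6246, -0.1167, 0.1592]
tool_rot: [0.076, 0.997, 0.0, -0.0]
ft_force: [0.1, -0.3, 0.9]
grip_width: 0.0001
grasp_force: 0.0
```

Call:
apply_moves:
  steps:
    - [[0,0,0.0025],[0,0,0],0]
    - [[0,0,0.0025],[0,0,0],0]
    - [[0,0,0.0025],[0,0,0],0]
    - [[0,0,0.0025],[0,0,0],0]
    - [[0,0,0.0025],[0,0,0],0]
    - [[0,0,0.0025],[0,0,0],0]
    - [[0,0,0],[0,0,0],0]
    - [[0,0,0],[0,0,0],0]

```text
clock: 7.68
eef_pos: [0.6246, -0.1167, 0.1565]
tool_rot: [0.076, 0.997, -0.0, 0.0]
ft_force: [-1.4, -0.0, 1.1]
grip_width: -0.0001
grasp_force: 0.5
```

Call:
apply_moves:
  steps:
    - [[0,0,0.0025],[0,0,0],0]
    - [[0,0,0.0025],[0,0,0],0]
    - [[0,0,0.0025],[0,0,0],0]
    - [[0,0,0.0025],[0,0,0],0]
    - [[0,0,0.0025],[0,0,0],0]
    - [[0,0,0.0025],[0,0,0],0]
    - [[0,0,0],[0,0,0],0]
    - [[0,0,0],[0,0,0],0]

```text
clock: 8.35
eef_pos: [0.6246, -0.1167, 0.1533]
tool_rot: [0.076, 0.997, -0.0, 0.0]
ft_force: [0.0, 1.2, 1.0]
grip_width: 0.0002
grasp_force: 0.6
```

Call:
apply_moves:
  steps:
    - [[0,0,0.0025],[0,0,0],0]
    - [[0,0,0.0025],[0,0,0],0]
    - [[0,0,0.0025],[0,0,0],0]
    - [[0,0,0.0025],[0,0,0],0]
    - [[0,0,0],[0,0,0],0]
    - [[0,0,0],[0,0,0],0]
    - [[0,0,0],[0,0,0],0]
    - [[0,0,0],[0,0,0],0]

```text
clock: 9.02
eef_pos: [0.6246, -0.1167, 0.1513]
tool_rot: [0.076, 0.997, -0.0, 0.0]
ft_force: [0.5, 0.8, 0.9]
grip_width: 0.0001
grasp_force: 0.6
```

Call:
apply_moves:
  steps:
    - [[0,0,0.0025],[0,0,0],0]
    - [[0,0,0.0025],[0,0,0],0]
    - [[0,0,0.0025],[0,0,0],0]
    - [[0,0,0.0025],[0,0,0],0]
    - [[0,0,0],[0,0,0],0]
    - [[0,0,0],[0,0,0],0]
    - [[0,0,0],[0,0,0],0]
    - [[0,0,0],[0,0,0],0]

```text
clock: 9.68
eef_pos: [0.6246, -0.1167, 0.1494]
tool_rot: [0.076, 0.997, -0.0, 0.0]
ft_force: [0.3, 0.6, 1.8]
grip_width: -0.0001
grasp_force: 1.0
```

Run:
```python
from h import *
im,d,c=snap('side','side6');cv2.imwrite('pics/side6c.png',cv2.resize(im[180:300,300:460,::-1],None,fx=5,fy=5,interpolation=cv2.INTER_CUBIC))
```

```text
(no output)
```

View pics/side6c.png

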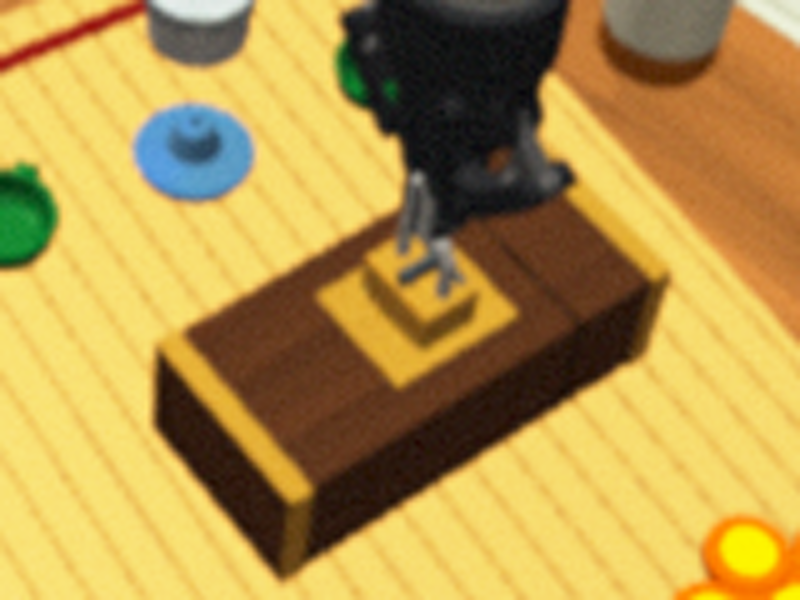

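The fingertips, at about (440,240) in the crop, sit on the loop and the force is starting to rise. I'll keep pressing in small steps.

Call:
apply_moves:
  steps:
    - [[0,0,0.0025],[0,0,0],0]
    - [[0,0,0.0025],[0,0,0],0]
    - [[0,0,0.0025],[0,0,0],0]
    - [[0,0,0],[0,0,0],0]
    - [[0,0,0],[0,0,0],0]
    - [[0,0,0],[0,0,0],0]
    - [[0,0,0],[0,0,0],0]
    - [[0,0,0],[0,0,0],0]

```text
clock: 10.4
eef_pos: [0.6246, -0.1167, 0.148]
tool_rot: [0.076, 0.997, -0.0, 0.0]
ft_force: [-0.7, 0.4, 5.2]
grip_width: -0.0002
grasp_force: 2.5
```

Call:
apply_moves:
  steps:
    - [[0,0,0.0025],[0,0,0],0]
    - [[0,0,0.0025],[0,0,0],0]
    - [[0,0,0.0025],[0,0,0],0]
    - [[0,0,0],[0,0,0],0]
    - [[0,0,0],[0,0,0],0]
    - [[0,0,0],[0,0,0],0]
    - [[0,0,0],[0,0,0],0]
    - [[0,0,0],[0,0,0],0]

```text
clock: 11.07
eef_pos: [0.6247, -0.1167, 0.1472]
tool_rot: [0.076, 0.997, -0.0, 0.0]
ft_force: [-1.5, -0.6, 8.4]
grip_width: -0.0
grasp_force: 3.9
```

Call:
apply_moves:
  steps:
    - [[0,0,0.0025],[0,0,0],0]
    - [[0,0,0.0025],[0,0,0],0]
    - [[0,0,0],[0,0,0],0]
    - [[0,0,0],[0,0,0],0]
    - [[0,0,0],[0,0,0],0]
    - [[0,0,0],[0,0,0],0]
    - [[0,0,0],[0,0,0],0]
    - [[0,0,0],[0,0,0],0]

```text
clock: 11.73
eef_pos: [0.6242, -0.1166, 0.1446]
tool_rot: [0.076, 0.997, 0.0, -0.001]
ft_force: [-0.6, 0.8, -0.9]
grip_width: -0.0001
grasp_force: 0.1
```

The force dropped to zero, so the pawl snapped. Now feeling for the stop.

Call:
apply_moves:
  steps:
    - [[0,0,0.0025],[0,0,0],0]
    - [[0,0,0.0025],[0,0,0],0]
    - [[0,0,0.0025],[0,0,0],0]
    - [[0,0,0],[0,0,0],0]
    - [[0,0,0],[0,0,0],0]
    - [[0,0,0],[0,0,0],0]
    - [[0,0,0],[0,0,0],0]
    - [[0,0,0],[0,0,0],0]

```text
clock: 12.4
eef_pos: [0.6244, -0.1166, 0.1438]
tool_rot: [0.076, 0.997, 0.0, -0.0]
ft_force: [-1.6, -0.5, 2.3]
grip_width: 0.0001
grasp_force: 1.3
```

Call:
apply_moves:
  steps:
    - [[0,0,0.0025],[0,0,0],0]
    - [[0,0,0.0025],[0,0,0],0]
    - [[0,0,0],[0,0,0],0]
    - [[0,0,0],[0,0,0],0]
    - [[0,0,0],[0,0,0],0]
    - [[0,0,0],[0,0,0],0]
    - [[0,0,0],[0,0,0],0]
    - [[0,0,0],[0,0,0],0]

```text
clock: 13.07
eef_pos: [0.6246, -0.1167, 0.1427]
tool_rot: [0.076, 0.997, -0.0, -0.0]
ft_force: [0.3, -0.0, -0.6]
grip_width: -0.0001
grasp_force: 0.0
```

Call:
apply_moves:
  steps:
    - [[0,0,0.0025],[0,0,0],0]
    - [[0,0,0.0025],[0,0,0],0]
    - [[0,0,0],[0,0,0],0]
    - [[0,0,0],[0,0,0],0]
    - [[0,0,0],[0,0,0],0]
    - [[0,0,0],[0,0,0],0]
    - [[0,0,0],[0,0,0],0]
    - [[0,0,0],[0,0,0],0]

```text
clock: 13.73
eef_pos: [0.6247, -0.1167, 0.142]
tool_rot: [0.076, 0.997, -0.0, 0.0]
ft_force: [-0.3, 0.6, 3.8]
grip_width: -0.0001
grasp_force: 1.5
```

Call:
apply_moves:
  steps:
    - [[0,0,0.0025],[0,0,0],0]
    - [[0,0,0.0025],[0,0,0],0]
    - [[0,0,0],[0,0,0],0]
    - [[0,0,0],[0,0,0],0]
    - [[0,0,0],[0,0,0],0]
    - [[0,0,0],[0,0,0],0]
    - [[0,0,0],[0,0,0],0]
    - [[0,0,0],[0,0,0],0]

```text
clock: 14.4
eef_pos: [0.6248, -0.1167, 0.1416]
tool_rot: [0.076, 0.997, -0.0, 0.001]
ft_force: [-1.2, -0.0, 4.9]
grip_width: 0.0001
grasp_force: 2.9
```

Call:
apply_moves:
  steps:
    - [[0,0,0.0025],[0,0,0],0]
    - [[0,0,0.0025],[0,0,0],0]
    - [[0,0,0],[0,0,0],0]
    - [[0,0,0],[0,0,0],0]
    - [[0,0,0],[0,0,0],0]
    - [[0,0,0],[0,0,0],0]
    - [[0,0,0],[0,0,0],0]
    - [[0,0,0],[0,0,0],0]

```text
clock: 15.07
eef_pos: [0.6249, -0.1167, 0.1413]
tool_rot: [0.076, 0.997, -0.0, 0.001]
ft_force: [-2.0, 0.7, 8.2]
grip_width: 0.0001
grasp_force: 4.2
```

Call:
apply_moves:
  steps:
    - [[0,0,0.0025],[0,0,0],0]
    - [[0,0,0.0025],[0,0,0],0]
    - [[0,0,0],[0,0,0],0]
    - [[0,0,0],[0,0,0],0]
    - [[0,0,0],[0,0,0],0]
    - [[0,0,0],[0,0,0],0]
    - [[0,0,0],[0,0,0],0]
    - [[0,0,0],[0,0,0],0]

```text
clock: 15.73
eef_pos: [0.6249, -0.1168, 0.1409]
tool_rot: [0.076, 0.997, -0.0, 0.001]
ft_force: [-2.7, 1.4, 11.0]
grip_width: 0.0004
grasp_force: 5.5
```

Call:
apply_moves:
  steps:
    - [[0,0,0.0025],[0,0,0],0]
    - [[0,0,0.0025],[0,0,0],0]
    - [[0,0,0],[0,0,0],0]
    - [[0,0,0],[0,0,0],0]
    - [[0,0,0],[0,0,0],0]
    - [[0,0,0],[0,0,0],0]
    - [[0,0,0],[0,0,0],0]
    - [[0,0,0],[0,0,0],0]

```text
clock: 16.4
eef_pos: [0.625, -0.1167, 0.1407]
tool_rot: [0.076, 0.997, -0.0, 0.001]
ft_force: [-4.7, 0.4, 13.8]
grip_width: -0.0003
grasp_force: 6.8
```

13.8 N with almost no movement means it's against the stop. Letting go and moving up to check.

Call:
apply_moves:
  steps:
    - [[0,0,-0.02],[0,0,0],0]
    - [[0,0,-0.02],[0,0,0],0]
    - [[0,0,-0.05],[0,0,0],0]
    - [[0,0,-0.1],[0,0,0],0]
    - [[0,0,-0.1],[0,0,0],0]
    - [[0,0,-0.1],[0,0,0],0]
    - [[0,0,0],[0,0,0],0]
    - [[0,0,0],[0,0,0],0]

```text
clock: 17.07
eef_pos: [0.6255, -0.1168, 0.2172]
tool_rot: [0.076, 0.997, -0.0, 0.001]
ft_force: [0.2, 0.4, -0.2]
grip_width: 0.0003
grasp_force: 0.0
```

Run:
```python
from h import *
im,d,c=snap('side','side7');Q=cloud(d,c).reshape(-1,3)
n=np.hypot(Q[:,0]-.6247,Q[:,1]+.1165)<.03
for a in(.106,.112,.12,.13): 
    q=Q[n&(Q[:,2]>a)&(Q[:,2]<.15)];print(a,len(q),q.mean(0) if len(q) else '')
q=Q[(np.hypot(Q[:,0]-.625,Q[:,1]+.116)<.14)&(abs(Q[:,2]-.074)<.008)];print(cv2.minAreaRect(q[:,:2].astype(np.float32)*1000),bot.get_obs()['eef_pos'])
```

```text
0.106 90 [ 0.62376741 -0.11726608  0.11695684]
0.112 54 [ 0.62436051 -0.118602    0.12242372]
0.12 38 [ 0.62450353 -0.11716684  0.12533867]
0.13 0 
((626.2936401367188, -116.03483581542969), (103.68367004394531, 223.30267333984375), 80.73040008544922) [ 0.62461235 -0.11669697  0.21562099]
```

The shackle top stays at about z 0.125, down from 0.138, so it is held about 13 mm deep with nothing touching it. The case hasn't moved.

```bash
python3 -c "
from workcell import bot
print(bot.job_done())"
```

```text
the job is handed in; nothing more can be done
None
```

The case is tipped onto its back with the lock up, and the shackle is pressed home and stays about 13 mm deep on its own. My highest force reading was about 14 N, no bystander looked moved, and the job was handed in at about 17 s; no verdict was returned.

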